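# Press a carousel gear home on its splined spindle

## Task

We are assembling a wooden ornament carousel at the craft table. Pick up the gear with the cross-shaped bore (the square-hubbed one, not the plain round-bored gear), lift it, turn it so its bore meshes with the cross-shaped spindle of the carousel foot, slide it down over the spindle and press it fully home, so the steel spring plate beneath it is pushed all the way down. Finish while still holding it pressed down there: do not let go, and leave everything else on the table where it is.

Things in the scene. Friction and masses are not known exactly. Their poses are not given: they have to be found in the camera images.
- gear_mid (a point): The gear to fit: pale wood, 16 teeth, 112 mm across, lying flat; rim, teeth and 4 spokes 12 mm thick. In its middle a hub 42 mm square and 50 mm high (from the underside), whose flat sides are what to grip. This point: on the axis, half-way up the hub (25 mm above the underside). z is up; x and y are square to the hub's sides; a quarter turn looks and fits the same. 0.13 to 0.25 kg.
- gear_bore (a point): Centre of the top of that hub (50 mm above the gear's underside), where its cross-shaped bore opens. The bore goes right through: two crossed slots, each 31 mm long and 12 mm wide, running along this point's x and y, parallel to the hub's sides and in line with the spokes.
- spindle_top (a point): Very top of the carousel foot's upright cross-shaped wooden spindle, on its axis, 86.5 mm above the table. Two crossed fins, each 28 mm long and 9 mm thick, run along x and y (a quarter turn looks the same) and up to 82 mm above the table, then taper to roof-like ridges that guide the bore. z is up.
- stand: The carousel foot, fixed to the table: round wooden base 130 mm across and 20 mm high, a short column, a steel spring plate (52 mm across, top 50 mm above the table when free), and the spindle standing up through the plate. Origin under its centre, at table height; axes as the spindle's.
- plate (a joint): How far the steel spring plate is pushed down (m): 0 free, 0.010 fully down on its stop. The spring takes about 4 N to start moving and 10 N fully down; the gear's own weight does not move it. Fully down, the underside of a gear on it is 40 mm above the table.
- plain_gear_mid (a point): The other gear, to be left alone: the same rim, teeth and spokes, but a round hub 44 mm across and 34 mm high with a plain round hole. The point is on its axis 17 mm above its underside.
- spool: A small wooden bobbin, 36 mm across and 40 mm high, standing; origin under its centre. Leave alone.
- brush: A wooden-handled brush, 190 mm long, lying along its x axis. Leave alone.
- jar: A jar 56 mm across and 75 mm high, standing; origin under its centre. Leave alone.
- tin: A steel can 66 mm across and 100 mm high, standing; origin under its centre. Leave alone.
- glue_gun: A black glue gun lying on its side, about 180 by 140 mm and 34 mm high; origin under the middle of its barrel. Leave alone.
There are look-alikes about, which are no part of the job. What is shaped like the part that bears gear_mid but turquoise is not meant. There is more than one size of the stand; the job needs the smaller.

How it is judged:
By the outcome, as a careful person would: the job done as asked, in the order asked, and still so for the second after the job is handed in, while the arm keeps its last pose, push and grip.
It also fails if it takes over 45 s, if anything falls off the work surface, if the arm or the gripper's body presses on something with over 40 N, if the wrist force passes 120 N, or if a joint passes its speed limit or range.

## Robot

A 7-joint arm with a two-finger parallel gripper is mounted at the origin on the work surface. World frame = base frame: x ahead of the robot, y to its left, z up, the work surface at z = 0. Lengths are in m, angles in rad, forces in N, time in s.
With the tool pointing down it reaches from about 0.425 to 0.825 m from the base axis. Payload 3.6 kg.
Tool frame: the origin (TCP) lies at the centre of the arm's flange, where the gripper is bolted on; the fingertips stand 186 mm ahead of it and the grasp point (between the pads) lies 167 mm ahead of it; z points along the fingers, y is the line along which they close (so a half turn about z gives the same grasp; the last joint's range is limited). The gripper opens to 93 mm and grips with 3 to 60 N. Pads are 15 mm wide; open, the fingers measure 128 mm over their backs; the gripper's body (75 mm by 188 mm) begins 65 mm behind the grasp point.
Start: joints at [-0.026, 0.615, -0.013, 1.423, 0.008, 1.103, -0.04], TCP at [0.65, 0, 0.405] pointing down, gripper open.
Joint ranges: [-3.12, 3.12], [-0.3, 2.06], [-1.34, 1.32], [0.26, 2.42], [-1.36, 4.5], [0.01, 1.98], [-2.84, 2.84]. Speed limits (rad/s): [2.79, 2.79, 3.14, 3.14, 3.14, 3.14, 3.14].

## Interface

Orientations are given as a 3x3 rotation matrix whose columns are the frame's x, y, z axes.
In Python, from cell import robot gives the robot as it stands. The module is installed in compiled form; this text tells all that it offers.
- The arm moves only by the tool play_rows, never from a script. Its argument "moves" is a list that holds one entry, the list of rows, each a list of 7 numbers: the turn, a rotation vector about the tool's x, y, z normalised to -1 to 1, where 1 is 45 degrees, then the shift along the tool's x, y, z normalised to -1 to 1, where 1 is 1 m, then the closure, from 0 (fully open) to 1 (shut). In form: [[[ax, ay, az, dx, dy, dz, gripper], ...]]. A call has 1 to 12 rows; each row is the pose to reach, as a shift and turn from the pose commanded when the call began, along the tool's axes at that moment; what a row does not reach only later rows make up. A row lasts 1/10 s, in which the tool goes at most 50 mm and 8.59 degrees, less where a joint would pass 70% of its speed; a pose out of reach is approached as far as the arm can. A call with a number of a shift or a turn outside -1 to 1 is refused whole. A call with a gripper value outside its range is refused whole. The fingers move at their own pace and stop on an object; "force" is the grip in N (left out, the last holds). Time passes only in rows, so rows that repeat a pose let the fingers close. It gives the time, the measured TCP pose, the force, the opening and the grip force at its end, in the units of the state.
- robot.read_state(): the state, without advancing time (a new reading comes with each control period).
- robot.camera(name): name is "scene" or "side" or "wrist"; returns the picture (420x560x3 uint8, red, green, blue); there is no depth.
- robot.calibration(name): a dict with "vertical_fov" (degrees; the focal length in pixels is half the picture's height over the tangent of half this angle, whatever the lens; pixels are square), "cx", "cy" (the principal point, pixels), "R" (3x3) and "t" (3): a world point X has camera coordinates R X + t. Camera axes: x right, y down, z forward; pixel columns grow to the right and rows downward; lengths in m; the calibration is good to about 2 mm. A picture is of the moment at which its call begins: read the wrist's pose just before it. calibration takes no time and is no camera call; for the wrist camera it gives the pose at the moment of the call.
- robot.close_job(): hands the job in; it is judged then, once.
The state is a dict: "time": time; "joint_positions": joint angles; "joint_vel": joint speeds; "effort": joint torques, N m; "eef_pos": TCP position; "ee_rot": TCP orientation; "wrist_force": force on the tool from outside, world axes, zero at the start; "torque": the same for the moment, N m; "opening": finger opening in m; "grip_force": force on a finger pad.
Only numpy, scipy, OpenCV 4.12 (cv2) and the standard library are available. Lean on these libraries where they do the work, as an engineer would, in place of code of your own. Each camera call takes 0.05 s, during which the arm holds its last target. There are 200 camera calls.

## Working session

There is one attempt and no reset: what is moved stays moved. The work goes in short steps, Python scripts to look and compute and a tool call to move; the robot and the scene stay as the last step left them, time stands still between calls to the robot, and variables do not carry over. Pictures are saved under pics/ and viewed, at most 10 in all, crops included, and the job is handed in when it is done.

Besides the shell and the picture viewer there is one more tool, called after "Request:" in YAML: its name, and indented under it one key for each argument. play_rows: Moves the arm, as the interface text tells. Its arguments: {"type":"object","properties":{"moves":{"type":"array"},"force":{"type":"number"}},"required":["moves"]}

```bash
mkdir -p pics; python3 - <<'E'
from cell import robot
import cv2,json
for n in ["scene","side","wrist"]:
    c=robot.calibration(n); print(n,c)
    cv2.imwrite(f"pics/{n}0.png",robot.camera(n)[:,:,::-1])
print(robot.read_state())
E
```

```text
scene {'vertical_fov': 56.01169384532339, 'cx': 280.6874189496789, 'cy': 207.11444008301905, 'R': array([[ 0.75964293,  0.65024295, -0.01125716],
       [ 0.54288766, -0.64356619, -0.53953271],
       [-0.35807207,  0.40374083, -0.84188938]]), 't': array([-0.41190851, -0.25973   ,  1.0968494 ])}
side {'vertical_fov': 43.06532775094606, 'cx': 284.3672967963462, 'cy': 204.6437004267122, 'R': array([[ 0.85980743, -0.51061592,  0.00160519],
       [-0.32435397, -0.54859028, -0.77061223],
       [ 0.39436746,  0.66205747, -0.63730229]]), 't': array([-0.49400782,  0.22045619,  1.17404002])}
wrist {'vertical_fov': 60.08574371954064, 'cx': 280.1483470063403, 'cy': 214.57925411958595, 'R': array([[ 9.99998100e-01, -4.59022285e-04, -1.89446956e-03],
       [ 2.26525653e-05, -9.69076499e-01,  2.46760488e-01],
       [-1.94915449e-03, -2.46760062e-01, -9.69074648e-01]]), 't': array([-0.64937307, -0.02931762,  0.38998138])}
{'time': 0.15, 'joint_positions': array([-0.02653057,  0.615678  , -0.01262345,  1.42450712,  0.00811822,
        1.10337976, -0.04037655]), 'joint_vel': array([-2.01256867e-05, -4.42146036e-03,  2.30683931e-04, -4.74452233e-03,
        1.16408352e-03, -6.39113842e-04,  8.73663436e-04]), 'effort': array([ 1.13936116e-03, -4.59350109e+01,  2.09416850e-01, -1.65943640e+01,
       -6.11101720e-02,  1.81601685e-02,  1.63591380e-04]), 'eef_pos': array([6.49767083e-01, 3.91285686e-05, 4.03867149e-01]), 'ee_rot': array([[-1.31739072e-04,  9.99998145e-01, -1.92161315e-03],
       [ 9.99999991e-01,  1.31685242e-04, -2.81394851e-05],
       [-2.78863848e-05, -1.92161684e-03, -9.99998153e-01]]), 'wrist_force': array([-0.1854249 ,  0.16502476,  0.88269411]), 'torque': array([-0.01308813,  0.03534284, -0.05413695]), 'grip_force': 0.0, 'opening': 0.09318388557455265}
```

View pics/scene0.png

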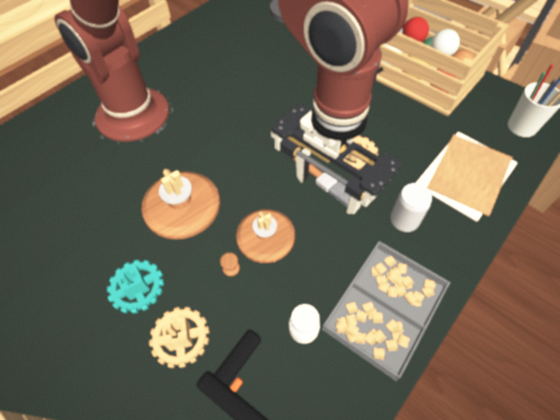

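View pics/side0.png

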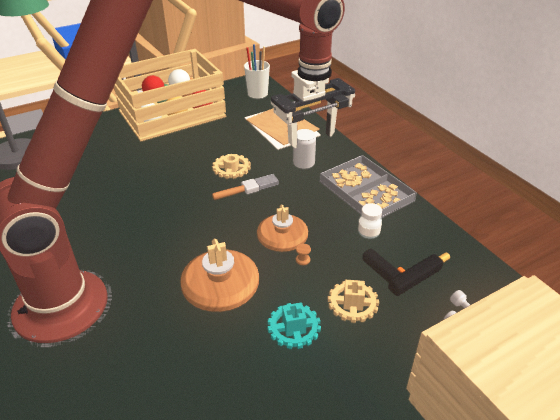

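The scene view shows three gears and two stands:
- **Gears:** the pale gear with a square cross-bored hub is at scene (180,336), side (354,299). The turquoise look-alike is at scene (135,286). The plain round-bored gear is at side (231,165).
- **Stands:** the larger is at scene (180,204), side (219,275). The smaller, at scene (265,235), side (283,230), is the one meant.

I'll confirm these in one crop and cast rays for rough positions.

```bash
cat > h.py <<'E'
import numpy as np, cv2
def K(c):
    f=210/np.tan(np.radians(c["vertical_fov"])/2); return f
def ray(c,u,v):
    f=K(c); R=np.array(c["R"]); o=-R.T@c["t"]
    return o, R.T@np.array([(u-c["cx"])/f,(v-c["cy"])/f,1.])
def onz(c,u,v,z):
    o,d=ray(c,u,v); return o+d*(z-o[2])/d[2]
def proj(c,X):
    p=np.array(c["R"])@np.array(X)+c["t"]; f=K(c); return f*p[0]/p[2]+c["cx"],f*p[1]/p[2]+c["cy"]
E
python3 - <<'E'
from cell import robot
from h import *
S=cv2.imread("pics/scene0.png");D=cv2.imread("pics/side0.png")
cs=robot.calibration("scene");cd=robot.calibration("side")
def mid(p,q):
    a,d=ray(cs,*p);b,e=ray(cd,*q)
    s=np.linalg.lstsq(np.stack([d,-e],1),b-a,rcond=None)[0]; return (a+d*s[0]+b+e*s[1])/2,np.linalg.norm(a+d*s[0]-b-e*s[1])
for nm,I,c in(("scene",S,cs),("side",D,cd)):
    h=cv2.cvtColor(I,cv2.COLOR_BGR2HSV)
    for col,lo,hi in(("pale",(14,60,150),(32,200,255)),("wood",(5,150,80),(13,255,255))):
        n,l,st,ce=cv2.connectedComponentsWithStats(cv2.inRange(h,lo,hi))
        for i in range(1,n):
            if st[i,4]>400 and st[i,4]<5000: print(nm,col,st[i],ce[i].round(1),onz(c,*ce[i],.006 if col=="pale" else .02).round(3))
r=lambda I,x,y:cv2.resize(I[y:y+100,x:x+130],None,fx=3,fy=3,interpolation=cv2.INTER_CUBIC)
cv2.imwrite("pics/crop.png",np.vstack([np.hstack([r(S,115,285),r(D,290,250)]),np.hstack([r(S,205,190),r(D,220,180)])]))
E
```

```text
scene pale [   0    0   98   71 3429] [28.4 27.1] [-0.585  0.027  0.006]
scene pale [129   0  42  38 983] [150.7  17.7] [-0.312  0.322  0.006]
scene pale [   0   52   82   67 2069] [37.2 83. ] [-0.311 -0.104  0.006]
scene pale [ 427  134   86   82 4059] [470.5 174. ] [0.81  0.4   0.006]
scene pale [529 155  31  57 826] [547.8 188.3] [0.969 0.478 0.006]
scene pale [ 149  183   68   54 1457] [183.7 217.3] [ 0.366 -0.136  0.006]
scene pale [ 371  263   65   44 1373] [401.1 283.6] [0.829 0.046 0.006]
scene pale [ 336  302   50   44 1265] [360.4 323.9] [ 0.813 -0.077  0.006]
scene pale [ 149  307   60   61 2520] [178.4 336.7] [ 0.56  -0.324  0.006]
scene pale [385 319  25  32 491] [396.  335.7] [ 0.877 -0.051  0.006]
side pale [247 108  42  37 786] [271.3 125.2] [0.77  0.413 0.006]
side pale [212 154  39  24 704] [231.3 165.5] [0.556 0.275 0.006]
side pale [332 163  40  25 498] [351.2 176.2] [0.829 0.053 0.006]
side pale [207 239  20  28 407] [216.9 252.6] [ 0.364 -0.034  0.006]
side pale [ 328  279   51   43 1529] [353.4 300.1] [ 0.56  -0.323  0.006]
side wood [185 257  44  52 729] [203.7 286.2] [ 0.288 -0.129  0.02 ]
```

View pics/crop.png

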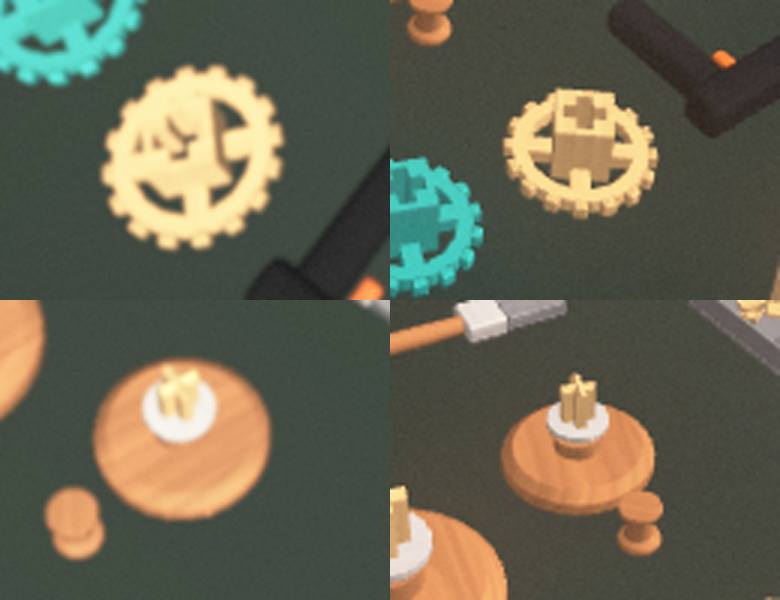

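The crop confirms both. The pale gear has a square hub with a cross bore, and the smaller stand has a cross spindle and steel plate. Next I'll look at the stand from above with the wrist camera.

```bash
python3 - <<'E'
from cell import robot
from h import *
for n,p,q in(("scene",(265.5,236),(264.5,227)),("side",(283,231),(283,220))):
    c=robot.calibration(n); print(n,onz(c,*p,.02).round(3),onz(c,*q,.05).round(3))
E
```

```text
scene [ 0.547 -0.057  0.02 ] [ 0.543 -0.053  0.05 ]
side [ 0.534 -0.062  0.02 ] [ 0.538 -0.056  0.05 ]
```

Request:
play_rows:
  moves:
    - [[0, 0, 0, -0.045, -0.11, 0, 0], [0, 0, 0, -0.045, -0.11, 0, 0], [0, 0, 0, -0.045, -0.11, 0, 0], [0, 0, 0, -0.045, -0.11, 0, 0], [0, 0, 0, -0.045, -0.11, 0, 0]]

```text
time: 0.65
eef_pos: [0.5404, -0.0447, 0.405]
ee_rot: [[-0.0, 1.0, 0.001], [1.0, 0.0, 0.0], [0.0, 0.001, -1.0]]
wrist_force: [-0.2, 1.0, -0.9]
opening: 0.0932
grip_force: 0.0
```

```bash
python3 - <<'E'
from cell import robot
import cv2,pickle
c=robot.calibration("wrist"); I=robot.camera("wrist")[:,:,::-1]
cv2.imwrite("pics/w1.png",I); pickle.dump(c,open("w1.pkl","wb")); print(robot.read_state()["eef_pos"])
E
```

```text
[ 0.54098009 -0.04428181  0.40490578]
```

View pics/w1.png

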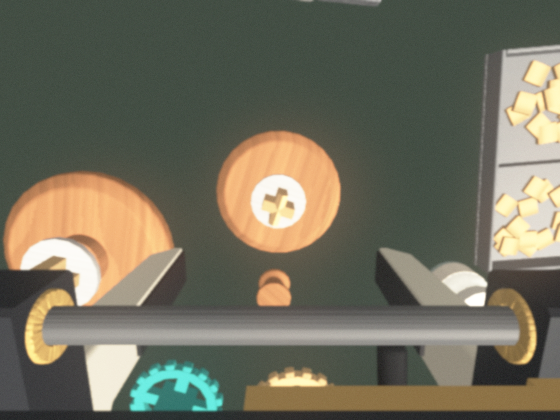

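Request:
play_rows:
  moves:
    - [[0, 0, 0, -0.04, 0, 0, 0], [0, 0, 0, -0.08, 0.005, 0, 0], [0, 0, 0, -0.13, 0.01, 0, 0], [0, 0, 0, -0.18, 0.015, 0, 0], [0, 0, 0, -0.23, 0.02, 0, 0], [0, 0, 0, -0.24, 0.02, 0, 0], [0, 0, 0, -0.24, 0.02, 0, 0], [0, 0, 0, -0.24, 0.02, 0, 0]]

```text
time: 1.5
eef_pos: [0.5613, -0.2829, 0.4041]
ee_rot: [[-0.003, 1.0, 0.0], [1.0, 0.003, 0.003], [0.002, 0.0, -1.0]]
wrist_force: [1.4, 0.5, -0.8]
opening: 0.0933
grip_force: 0.0
```

```bash
python3 - <<'E'
from cell import robot
import cv2,pickle
c=robot.calibration("wrist"); I=robot.camera("wrist")[:,:,::-1]
cv2.imwrite("pics/w2.png",I); pickle.dump(c,open("w2.pkl","wb")); print(robot.read_state()["eef_pos"])
E
```

```text
[ 0.56128145 -0.28220704  0.40440085]
```

View pics/w2.png

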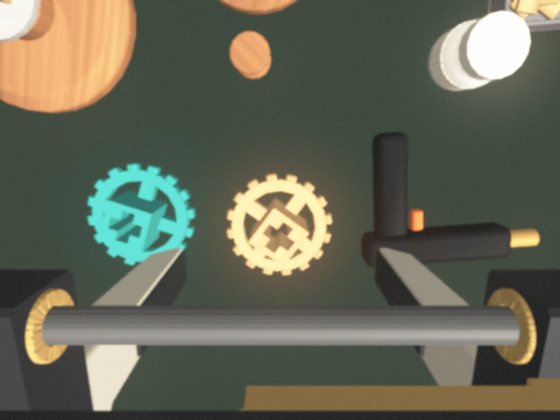

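Wrist view 1 shows the stand base at (279,192), plate at (278,202) and spindle at (277,206). View 2 shows the pale gear at (280,224), its spokes roughly diagonal. The turquoise gear is at (140,215) and the glue gun at (390,240). Now I'll measure centres and angles.

```bash
cat >> h.py <<'E'
import pickle
def pts(c,m,z):
    v,u=np.nonzero(m); o,d=ray(c,0,0)
    return np.array([onz(c,a,b,z) for a,b in zip(u,v)])[:,:2]
def comp(m,u,v):
    n,l,st,ce=cv2.connectedComponentsWithStats(m); i=min(range(1,n),key=lambda i:np.hypot(*(ce[i]-[u,v]))+(1e4 if st[i,4]<60 else 0)); return (l==i).astype(np.uint8)
def circ(c,m,z):
    k=max(cv2.findContours(m,cv2.RETR_EXTERNAL,cv2.CHAIN_APPROX_NONE)[0],key=cv2.contourArea)
    p=np.array([onz(c,*q[0],z)[:2] for q in k]); (x,y),r=cv2.minEnclosingCircle((p*1000).astype(np.float32))
    e=cv2.fitEllipse(cv2.convexHull((p*1000).astype(np.float32))); return (x,y,r),e
def mode4(p,ctr,r0,r1):
    d=p-ctr; r=np.hypot(*d.T); a=np.arctan2(d[:,1],d[:,0])[(r>r0)&(r<r1)]
    z=np.exp(4j*a).mean(); return np.degrees(np.angle(z)/4),abs(z),len(a)
E
python3 - <<'E'
from h import *
c=pickle.load(open("w2.pkl","rb")); I=cv2.imread("pics/w2.png"); h=cv2.cvtColor(I,cv2.COLOR_BGR2HSV)
m=comp(cv2.inRange(h,(10,40,70),(32,220,255)),280,224)
for z in(.006,.012): print("gear",z,circ(c,m,z))
g=np.array(circ(c,m,.010)[0][:2])/1000; p=pts(c,m,.012)
for r in((.028,.033),(.033,.038),(.028,.040)): print(mode4(p,g,*r))
c=pickle.load(open("w1.pkl","rb")); I1=cv2.imread("pics/w1.png"); h=cv2.cvtColor(I1,cv2.COLOR_BGR2HSV)
ns=cv2.inRange(h,(0,90,60),(32,255,255))
b=comp(cv2.inRange(h,(0,40,40),(35,255,255))|cv2.inRange(h,(0,0,140),(180,90,255)),279,192); print("base",circ(c,b,.02))
pl=comp(cv2.inRange(h,(0,0,150),(180,45,255)),278,202); print("plate",circ(c,pl,.05))
k=max(cv2.findContours(pl,0,1)[0],key=cv2.contourArea); f=cv2.drawContours(np.zeros_like(pl),[cv2.convexHull(k)],-1,1,-1)
s=((cv2.erode(f,np.ones((3,3)))>0)&(pl==0)).astype(np.uint8); s=comp(s,277,206)
q=pts(c,s,.082); print("spindle",q.mean(0),s.sum(),mode4(q,q.mean(0),.006,.02))
A=cv2.resize(I[160:290,210:350],(390,362),interpolation=2);B=cv2.resize(I1[165:240,238:318],(390,362),interpolation=2)
cv2.imwrite("pics/c2.png",np.hstack([A,B]))
E
```

```text
gear 0.006 ((564.1162109375, -331.30926513671875, 87.6446304321289), ((567.486572265625, -330.861328125), (160.302978515625, 174.38458251953125), 171.1438751220703))
gear 0.012 ((564.0750732421875, -329.4718322753906, 86.25536346435547), ((567.364501953125, -329.0094909667969), (157.96507263183594, 171.64060974121094), 172.59744262695312))
(np.float64(-0.3609972231769414), np.float64(0.011461227343873432), 800)
(np.float64(13.169260067578143), np.float64(0.0017542587031613456), 934)
(np.float64(1.5061345946299676), np.float64(0.005466436903314413), 2144)
base ((540.2037963867188, -75.91617584228516, 102.08978271484375), ((536.9527587890625, -75.32872009277344), (170.6848907470703, 208.26309204101562), 155.5359344482422))
plate ((539.425537109375, -49.549560546875, 25.777318954467773), ((539.3851928710938, -49.542999267578125), (50.86456298828125, 51.115943908691406), 100.85096740722656))
spindle [ 0.53938535 -0.04661575] 750 (np.float64(-19.980814590845586), np.float64(0.237625999800517), 602)
```

View pics/c2.png

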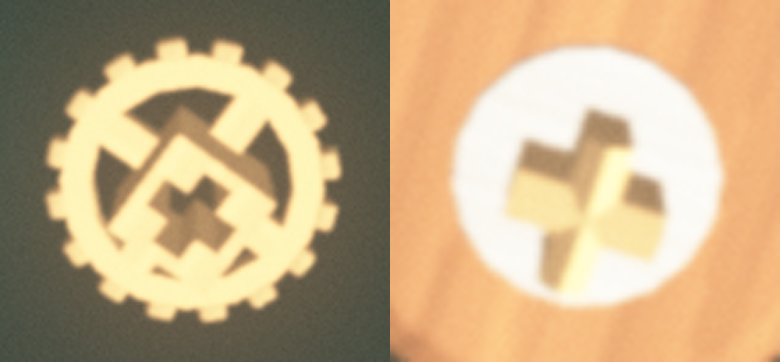

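```bash
python3 - <<'E'
from h import *
c=pickle.load(open("w2.pkl","rb")); I=cv2.imread("pics/w2.png"); h=cv2.cvtColor(I,cv2.COLOR_BGR2HSV)
m=comp(cv2.inRange(h,(10,30,165),(35,220,255)),280,224)
for z in(.006,.012): print("gear",z,circ(c,m,z))
g=np.array(circ(c,m,.011)[0][:2])/1000; p=pts(c,m,.012); hi=p[p[:,1]>g[1]+.008]; 
print("spokes",mode4(p,g,.030,.040))
# teeth: 16 -> mode 16
d=p-g; r=np.hypot(*d.T); a=np.arctan2(d[:,1],d[:,0])[(r>.051)&(r<.056)]; z=np.exp(16j*a).mean(); print("teeth",np.degrees(np.angle(z))/16,abs(z))
f=lambda x,y:(210+x/2.786,160+y/2.785)
P=[onz(c,*f(*q),.05)[:2] for q in((110,225),(182,137),(275,205))]
for a,b in((0,1),(1,2)): d=P[b]-P[a]; print("hub edge",np.hypot(*d),np.degrees(np.arctan2(d[1],d[0])))
print("bore px at z.05",onz(c,*f(192,212),.05), "expect", [f"{x:.1f}" for x in proj(c,[*g,.05])],f(192,212))
c=pickle.load(open("w1.pkl","rb")); I1=cv2.imread("pics/w1.png"); h=cv2.cvtColor(I1,cv2.COLOR_BGR2HSV)
b=comp(cv2.inRange(h,(4,60,125),(20,255,255)),279,192); print("base",circ(c,b,.02))
s=cv2.inRange(h,(12,50,160),(35,220,255)); s[:, :250]=0; s[:,305:]=0; s[:180]=0;s[230:]=0
k=onz(c,279.0,209.5,.0865)[:2]; s=comp(s,279,209)
q=pts(c,s,.083); print("spindle",k,q.mean(0),s.sum(),[mode4(q,x,.005,.015) for x in(k,q.mean(0),np.array([.5394,-.0495]))])
cv2.imwrite("pics/c3.png",np.hstack([cv2.resize(m[160:290,210:350]*255,(390,362)),cv2.resize(s[165:240,238:318]*255,(390,362))]))
E
```

```text
gear 0.006 ((560.5108032226562, -323.840576171875, 57.759117126464844), ((560.498779296875, -323.7974853515625), (114.56288146972656, 114.7496337890625), 135.61572265625))
gear 0.012 ((560.52685546875, -322.12158203125, 56.84360122680664), ((560.5733032226562, -322.11480712890625), (112.72783660888672, 112.98599243164062), 152.21240234375))
spokes (np.float64(-37.762863536262955), np.float64(0.20773407350636663), 1258)
teeth 8.790400806086723 0.47123798887510077
hub edge 0.040211195289694385 51.497821313005815
hub edge 0.04014274551849241 -36.85976925637074
bore px at z.05 [ 0.56075079 -0.32108384  0.05      ] expect ['278.7', '237.4'] (278.9160086145011, 236.1220825852783)
base ((539.7850952148438, -48.31655502319336, 64.06240844726562), ((539.68359375, -48.27321243286133), (127.36030578613281, 127.49613952636719), 37.50773239135742))
spindle [ 0.5404464  -0.04868545] [ 0.53926649 -0.04633334] 712 [(np.float64(-22.869284812014868), np.float64(0.14095874898441071), 552), (np.float64(-20.238547482147037), np.float64(0.20680685700879337), 579), (np.float64(-21.824689916443475), np.float64(0.15970777210937495), 547)]
```

View pics/c3.png

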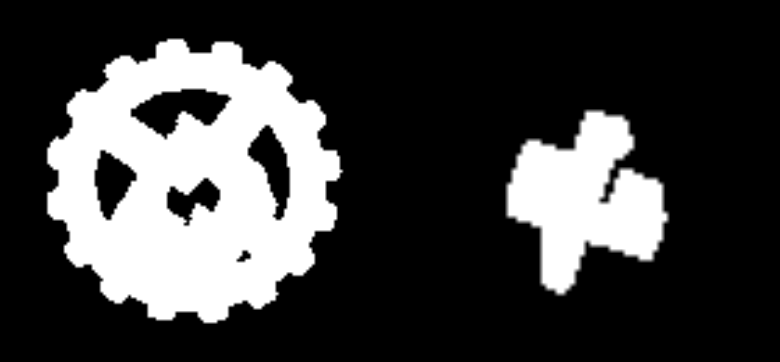

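The tightened mask puts the gear axis at (0.5606, -0.322) with radius 57 mm and angle about -37.5°. The plate and base agree on the spindle at (0.540, -0.049), angle about -21°, to be refined later. The sizes match the descriptions, so I'm going for the grasp.

Request:
play_rows:
  moves:
    - [[0, 0, 0.17, -0.02, 0, 0.03, 0], [0, 0, 0.35, -0.037, 0.0006, 0.06, 0], [0, 0, 0.53, -0.037, 0.0006, 0.09, 0], [0, 0, 0.7, -0.037, 0.0006, 0.11, 0], [0, 0, 0.833, -0.037, 0.0006, 0.12, 0], [0, 0, 0.833, -0.037, 0.0006, 0.12, 0], [0, 0, 0.833, -0.037, 0.0006, 0.12, 0], [0, 0, 0.833, -0.037, 0.0006, 0.12, 0]]

```text
time: 2.35
eef_pos: [0.5613, -0.3212, 0.286]
ee_rot: [[0.606, 0.795, 0.002], [0.795, -0.606, -0.0], [0.001, 0.002, -1.0]]
wrist_force: [0.7, 0.4, 0.2]
opening: 0.0931
grip_force: 0.0
```

```bash
python3 - <<'E'
from cell import robot
from h import *
c=robot.calibration("wrist"); I=robot.camera("wrist")[:,:,::-1]; s=robot.read_state()
print(s["eef_pos"],s["ee_rot"].round(4))
h=cv2.cvtColor(I,cv2.COLOR_BGR2HSV)
cv2.imwrite("pics/w3.png",I); pickle.dump(c,open("w3.pkl","wb"))
print("expected gear px",proj(c,[.5606,-.322,.012]),proj(c,[.5606,-.322,.05]))
E
```

```text
[ 0.5611503  -0.32154807  0.2860308 ] [[ 6.067e-01  7.949e-01  2.200e-03]
 [ 7.949e-01 -6.067e-01 -6.000e-04]
 [ 9.000e-04  2.100e-03 -1.000e+00]]
expected gear px (np.float64(278.22287968922444), np.float64(220.74135594195292)) (np.float64(278.0442622862644), np.float64(236.69429007274755))
```

View pics/w3.png

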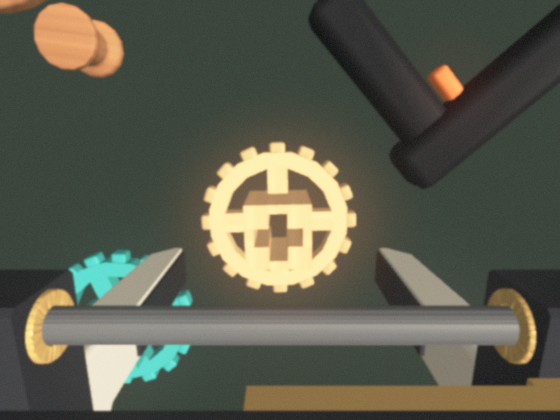

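The gear at (279,218) is square to the fingers with its hub centred, and the finger paths clear the turquoise gear and the glue gun. I'll go down and close.

Request:
play_rows:
  moves:
    - [[0, 0, 0, 0, 0, 0.04, 0], [0, 0, 0, 0, 0, 0.07, 0], [0, 0, 0, 0, 0, 0.082, 0], [0, 0, 0, 0, 0, 0.082, 0], [0, 0, 0, 0, 0, 0.082, 0.7], [0, 0, 0, 0, 0, 0.082, 0.7], [0, 0, 0, 0, 0, 0.082, 0.7], [0, 0, 0, 0, 0, 0.082, 0.7], [0, 0, 0, 0, 0, 0.082, 0.7], [0, 0, 0, 0, 0, 0.082, 0.7], [0, 0, 0, 0, 0, 0.082, 0.7]]
  force: 50

```text
time: 3.5
eef_pos: [0.5605, -0.3219, 0.2028]
ee_rot: [[0.608, 0.794, -0.0], [0.794, -0.608, 0.0], [-0.0, -0.0, -1.0]]
wrist_force: [0.4, -1.2, 2.1]
opening: 0.0419
grip_force: 43.1
```

Request:
play_rows:
  moves:
    - [[0, 0, 0, 0, 0, -0.03, 0.7], [0, 0, 0, 0, 0, -0.07, 0.7], [0, 0, 0, 0, 0, -0.11, 0.7], [0, 0, 0, 0, 0, -0.15, 0.7], [0, 0, 0, 0, 0, -0.18, 0.7], [0, 0, 0, 0, 0, -0.18, 0.7], [0, 0, 0, 0, 0, -0.18, 0.7]]

```text
time: 4.2
eef_pos: [0.5603, -0.3218, 0.3823]
ee_rot: [[0.609, 0.794, -0.001], [0.794, -0.609, 0.001], [0.0, -0.001, -1.0]]
wrist_force: [-0.4, 0.5, -1.7]
opening: 0.0415
grip_force: 49.8
```

```bash
python3 - <<'E'
from cell import robot
from h import *
c=robot.calibration("wrist"); I=robot.camera("wrist")[:,:,::-1]; s=robot.read_state()
print(s["eef_pos"],s["ee_rot"].round(4))
cv2.imwrite("pics/w4.png",I); pickle.dump((c,s),open("w4.pkl","wb"))
R=s["ee_rot"];T=s["eef_pos"]
# held hub top is .167-.014 below TCP
z=T[2]-.167+.014; print("hub top z",z,"bore if centred px",proj(c,[T[0],T[1],z]), "rim centre px",proj(c,[T[0],T[1],z-.038]))
h=cv2.cvtColor(I,cv2.COLOR_BGR2HSV); m=comp(cv2.inRange(h,(10,30,150),(35,220,255)),280,280)
print(cv2.boundingRect(m))
E
```

```text
[ 0.5600837  -0.32151312  0.3808946 ] [[ 6.084e-01  7.936e-01 -3.200e-03]
 [ 7.936e-01 -6.084e-01  2.000e-03]
 [-4.000e-04 -3.700e-03 -1.000e+00]]
hub top z 0.22789460056887015 bore if centred px (np.float64(277.96642657616076), np.float64(294.8998788015775)) rim centre px (np.float64(278.450805509607), np.float64(260.3365163732683))
(161, 148, 232, 216)
```

View pics/w4.png

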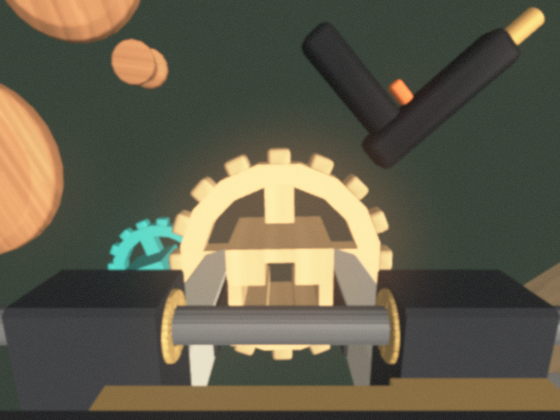

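```bash
python3 - <<'E'
from h import *
c,s=pickle.load(open("w4.pkl","rb")); R=s["ee_rot"];T=s["eef_pos"]
loc=lambda u,v,d:R.T@(onz(c,u,v,T[2]-d)-T)
I=cv2.imread("pics/w4.png"); g=cv2.cvtColor(I,cv2.COLOR_BGR2HSV)[:,:,2].astype(int)
for u in(255,305): print("V col",u,g[240:262,u])
print("V tooth col279",g[140:200:2,279])
for v in(248,249,250,251): print("hub edge",loc(280,v,.153).round(4))
for v in(148,149,150): print("tooth low/top",loc(280,v,.203).round(4),loc(280,v,.191).round(4))
print("sides",loc(229.5,270,.153).round(4),loc(332.5,270,.153).round(4))
m=cv2.inRange(cv2.cvtColor(I,cv2.COLOR_BGR2HSV),(10,30,150),(35,220,255)); r=np.nonzero(m[200])[0]; print(r.min(),r.max(),loc(r.min(),200,.191),loc(r.max(),200,.191))
E
```

```text
V col 255 [168 166 166 166 172 167 164 166 182 219 245 251 251 251 251 252 252 251
 252 252 251 252]
V col 305 [169 170 175 170 173 170 172 180 220 248 253 253 253 253 253 253 253 253
 253 253 253 253]
V tooth col279 [ 83  85  85  93 155 230 246 248 248 247 247 244 246 253 253 253 253 253
 253 253 253 253 253 253 253 253 253 252 253 252]
hub edge [0.0201 0.0014 0.153 ]
hub edge [0.0197 0.0014 0.153 ]
hub edge [0.0193 0.0014 0.153 ]
hub edge [0.0189 0.0014 0.153 ]
tooth low/top [0.0554 0.0016 0.203 ] [0.0562 0.0015 0.191 ]
tooth low/top [0.0549 0.0016 0.203 ] [0.0557 0.0015 0.191 ]
tooth low/top [0.0544 0.0016 0.203 ] [0.0553 0.0015 0.191 ]
sides [ 0.0109 -0.0187  0.1531] [0.0109 0.0223 0.1529]
0 360 [ 0.03136094 -0.13448849  0.19149313] [0.03127677 0.04035665 0.19083928]
```

The held gear sits about 1 mm back along tool x and apparently +1.8 mm along tool y, a wrist-camera bias, since the grip centres it. I'll view the spindle with the same camera at the final yaw, so that bias cancels.

Request:
play_rows:
  moves:
    - [[0, 0, -0.06, 0.018, -0.026, 0, 0.7], [0, 0, -0.13, 0.043, -0.061, 0, 0.7], [0, 0, -0.21, 0.068, -0.097, 0.01, 0.7], [0, 0, -0.3, 0.093, -0.133, 0.03, 0.7], [0, 0, -0.367, 0.108, -0.154, 0.048, 0.7], [0, 0, -0.367, 0.108, -0.154, 0.048, 0.7], [0, 0, -0.367, 0.108, -0.154, 0.048, 0.7], [0, 0, -0.367, 0.108, -0.154, 0.048, 0.7]]

```text
time: 5.05
eef_pos: [0.5043, -0.144, 0.3343]
ee_rot: [[0.36, 0.933, -0.0], [0.933, -0.36, -0.001], [-0.001, -0.0, -1.0]]
wrist_force: [0.4, 0.1, -1.1]
opening: 0.0418
grip_force: 49.8
```

```bash
python3 - <<'E'
from cell import robot
from h import *
c=robot.calibration("wrist"); I=robot.camera("wrist")[:,:,::-1].copy(); s=robot.read_state()
R=s["ee_rot"];T=s["eef_pos"]; print(T,R.round(4))
cv2.imwrite("pics/w5.png",I); pickle.dump((c,s),open("w5.pkl","wb"))
h=cv2.cvtColor(I,cv2.COLOR_BGR2HSV)
e=proj(c,[.540,-.049,.05]); print("expect plate",e,"top",proj(c,[.540,-.049,.0865]))
pl=comp(cv2.inRange(h,(0,0,150),(180,45,255)),*e); C=circ(c,pl,.05); print("plate",C)
print("plate local",R.T@(np.array([C[0][0]/1e3,C[0][1]/1e3,.05])-T))
u,v=map(int,e); W=I[max(0,v-50):v+50,u-65:u+65]; print("crop origin",u-65,max(0,v-50),W.shape)
cv2.imwrite("pics/c5.png",cv2.resize(W,None,fx=6,fy=6,interpolation=2))
E
```

```text
[ 0.50437858 -0.1441371   0.33464428] [[ 3.604e-01  9.328e-01  3.000e-04]
 [ 9.328e-01 -3.604e-01 -1.200e-03]
 [-1.000e-03  7.000e-04 -1.000e+00]]
expect plate (np.float64(277.7930109137929), np.float64(70.71432273148949)) top (np.float64(277.41757473087824), np.float64(62.22465083012912))
plate ((539.3602294921875, -49.8620491027832, 25.64287567138672), ((539.3037109375, -49.8214111328125), (50.640899658203125, 50.82281494140625), 63.9183349609375))
plate local [ 0.10083102 -0.0015426   0.28454278]
crop origin 212 20 (100, 130, 3)
```

View pics/c5.png

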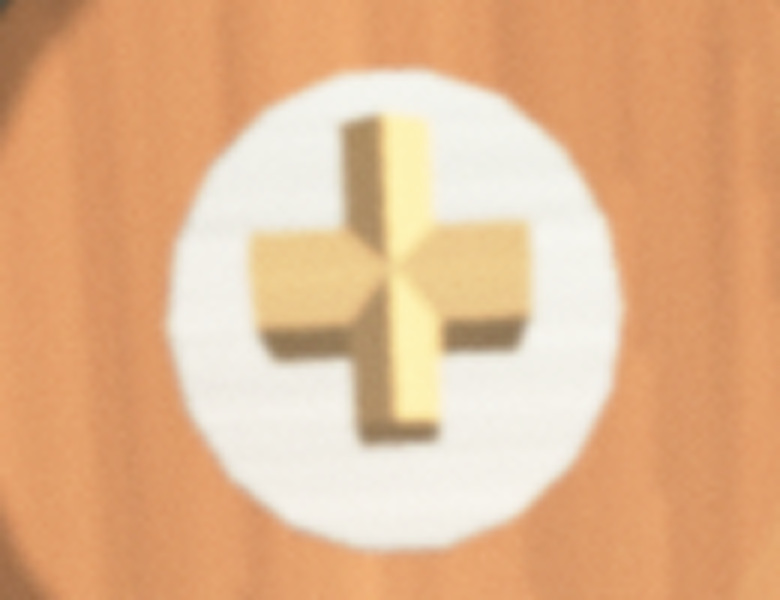

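The crop shows the cross spindle with its top crossing at crop (392,268), about 2–3° off the tool axes. I'll convert its corners to tool coordinates.

```bash
python3 - <<'E'
from h import *
c,s=pickle.load(open("w5.pkl","rb")); R=s["ee_rot"];T=s["eef_pos"]
L=lambda x,y,z:(R.T@(onz(c,212+x/6-.4,20+y/6-.4,z)-T))[:2]
top=L(392,268,.0865); print("cross",top*1e3)
def a(n,p,q,z):
    d=L(*q,z)-L(*p,z); print(n,np.hypot(*d)*1e3,np.degrees(np.arctan2(d[1],d[0])),(L(*q,z)+L(*p,z))*500)
a("ridge",(392,425),(380,115),.0865)
a("lowedge",(262,330),(527,318),.082); a("upedge",(250,234),(528,221),.082)
a("right edge",(440,425),(428,118),.082); a("left",(358,425),(343,125),.082)
E
```

```text
cross [100.71394888  -1.51725181]
ridge 28.297623763888737 -2.2038172031416825 [100.29898671  -2.09479024]
lowedge 26.574292412781507 87.5696771067171 [96.1256416  -1.32617295]
upedge 27.595511721112096 87.51532445438828 [105.1104112   -1.85440108]
right edge 28.5930489797487 -2.538831373317894 [100.80386749   2.6374749 ]
left 27.964030497766835 -2.6629590046286062 [100.48898531  -5.68330466]
```

```bash
python3 - <<'E'
from h import *
c,s=pickle.load(open("w5.pkl","rb")); R=s["ee_rot"];T=s["eef_pos"]
I=cv2.imread("pics/w5.png"); g=cv2.GaussianBlur(I,(3,3),0).astype(int)
L=lambda u,v,d:(R.T@(onz(c,u,v,T[2]-d)-T))[:2]*1e3
for v,d,nm in((154,.191,"tooth"),(200,.191,"spoke"),(208,.191,"spoke"),(258,.153,"hub"),(262,.153,"hub")):
    w=g[v,210:350,0]; dd=np.abs(np.diff(w)); pk=[i+210.5 for i in range(1,len(dd)-1) if dd[i]>14 and dd[i]>=dd[i-1] and dd[i]>dd[i+1]]
    print(nm,v,[(p,L(p,v,d)[1].round(1)) for p in pk])
for u in(275,285): 
    w=g[130:270,u,2]; dd=np.diff(w); print(u,[(i+130.5,dd[i],L(u,i+130.5,.191 if i<60 else .153)[0].round(1)) for i in range(1,len(dd)-1) if abs(dd[i])>14 and abs(dd[i])>=abs(dd[i-1]) and abs(dd[i])>abs(dd[i+1])])
E
```

```text
tooth 154 [(269.5, np.float64(-4.6)), (289.5, np.float64(4.7))]
spoke 200 [(234.5, np.float64(-21.6)), (264.5, np.float64(-7.1)), (293.5, np.float64(6.8))]
spoke 208 [(226.5, np.float64(-25.5)), (264.5, np.float64(-7.2)), (294.5, np.float64(7.3))]
hub 258 []
hub 262 []
275 [(147.5, np.int64(-22), np.float64(56.5)), (150.5, np.int64(19), np.float64(55.1)), (223.5, np.int64(-35), np.float64(30.5)), (248.5, np.int64(34), np.float64(20.5)), (262.5, np.int64(-49), np.float64(14.7))]
285 [(149.5, np.int64(20), np.float64(55.5)), (223.5, np.int64(-35), np.float64(30.5)), (248.5, np.int64(35), np.float64(20.5)), (262.5, np.int64(-50), np.float64(14.7))]
```

Request:
play_rows:
  moves:
    - [[0, 0, -0.055, 0.04, -0.0007, 0, 0.7], [0, 0, -0.055, 0.08, -0.0013, 0, 0.7], [0, 0, -0.055, 0.1013, -0.0017, 0.02, 0.7], [0, 0, -0.055, 0.1013, -0.0017, 0.038, 0.7], [0, 0, -0.055, 0.1013, -0.0017, 0.038, 0.7], [0, 0, -0.055, 0.1013, -0.0017, 0.038, 0.7], [0, 0, -0.055, 0.1013, -0.0017, 0.038, 0.7]]

```text
time: 5.8
eef_pos: [0.5392, -0.0489, 0.2978]
ee_rot: [[0.32, 0.947, 0.002], [0.948, -0.32, -0.001], [-0.0, 0.002, -1.0]]
wrist_force: [0.4, 0.4, -2.0]
opening: 0.0425
grip_force: 49.8
```

```bash
python3 - <<'E'
from cell import robot
import numpy as np
P=[]
for i in range(4):
    robot.camera("wrist"); s=robot.read_state(); P.append(s["eef_pos"])
p=np.mean(P,0); R=s["ee_rot"]; print(np.array(P).round(4),R.round(4)); print("to go tool mm",(R.T@(np.array([.53935,-.04906,p[2]])-p)*1e3).round(2), np.degrees(np.arctan2(R[1,1],R[0,1])), s["wrist_force"])
E
```

```text
[[ 0.5391 -0.0487  0.2979]
 [ 0.539  -0.0484  0.2978]
 [ 0.539  -0.0482  0.2977]
 [ 0.5389 -0.048   0.2975]] [[ 3.183e-01  9.480e-01  1.500e-03]
 [ 9.480e-01 -3.183e-01 -2.000e-04]
 [ 3.000e-04  1.500e-03 -1.000e+00]]
to go tool mm [-0.59  0.58  0.  ] -18.557162079988522 [-0.41153879  0.59826602 -2.3207687 ]
```

Request:
play_rows:
  moves:
    - [[0, 0, 0, -0.0005, 0.0005, 0, 0.7], [0, 0, 0, -0.0005, 0.0005, 0.004, 0.7], [0, 0, 0, -0.0005, 0.0005, 0.008, 0.7], [0, 0, 0, -0.0005, 0.0005, 0.012, 0.7], [0, 0, 0, -0.0005, 0.0005, 0.016, 0.7], [0, 0, 0, -0.0005, 0.0005, 0.02, 0.7], [0, 0, 0, -0.0005, 0.0005, 0.025, 0.7], [0, 0, 0, -0.0005, 0.0005, 0.025, 0.7]]

```text
time: 6.8
eef_pos: [0.5388, -0.0479, 0.2709]
ee_rot: [[0.317, 0.948, -0.002], [0.948, -0.317, 0.0], [-0.0, -0.002, -1.0]]
wrist_force: [-0.3, -0.3, -1.4]
opening: 0.0416
grip_force: 49.8
```

It engaged with no force. Pressing home.

Request:
play_rows:
  moves:
    - [[0, 0, 0, 0, 0, 0.006, 0.7], [0, 0, 0, 0, 0, 0.012, 0.7], [0, 0, 0, 0, 0, 0.017, 0.7], [0, 0, 0, 0, 0, 0.021, 0.7], [0, 0, 0, 0, 0, 0.024, 0.7], [0, 0, 0, 0, 0, 0.027, 0.7], [0, 0, 0, 0, 0, 0.029, 0.7], [0, 0, 0, 0, 0, 0.029, 0.7], [0, 0, 0, 0, 0, 0.029, 0.7]]

```text
time: 7.7
eef_pos: [0.5389, -0.048, 0.2437]
ee_rot: [[0.317, 0.948, -0.0], [0.948, -0.317, 0.0], [0.0, -0.0, -1.0]]
wrist_force: [-3.0, 0.6, 7.4]
opening: 0.0417
grip_force: 49.8
```

The spring force is about 9 N, so it's nearly at the stop. I'll press a little further.

Request:
play_rows:
  moves:
    - [[0, 0, 0, 0, 0, 0.001, 0.7], [0, 0, 0, 0, 0, 0.002, 0.7], [0, 0, 0, 0, 0, 0.003, 0.7], [0, 0, 0, 0, 0, 0.003, 0.7], [0, 0, 0, 0, 0, 0.003, 0.7]]

```text
time: 8.2
eef_pos: [0.5388, -0.048, 0.2426]
ee_rot: [[0.317, 0.948, 0.0], [0.948, -0.317, 0.001], [0.001, 0.0, -1.0]]
wrist_force: [-5.5, 1.4, 20.5]
opening: 0.0419
grip_force: 49.8
```

```bash
python3 - <<'E'
from cell import robot
from h import *
I=robot.camera("wrist")[:,:,::-1]; g=cv2.GaussianBlur(I,(3,3),0).astype(int)
for u in(275,285):
    dd=np.diff(g[130:270,u,2]); print(u,[i+130.5 for i in range(1,139) if abs(dd[i])>14 and abs(dd[i])>=abs(dd[i-1]) and abs(dd[i])>abs(dd[i+1])])
s=robot.read_state(); print(s["eef_pos"],s["wrist_force"],s["grip_force"],s["time"])
E
```

```text
275 [150.5, 223.5, 248.5, 263.5]
285 [149.5, 223.5, 248.5]
[ 0.5388202  -0.04805576  0.24259298] [-5.65251155  0.69483315 21.00675918] 49.834381341934204 8.25
```

The hub edges are at the same pixels as before the press, so the gear hasn't slipped in the grip. The height of 242.6 mm and 21 N force also show the plate is on its stop. Handing in.

```bash
python3 -c "
from cell import robot
print(robot.close_job())"
```

```text
the job is handed in; nothing more can be done
None
```

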